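Hold the slide reader's sprung lid at the set pointer for loading

TASK

I am about to load the slide reader. Stand the flat grey slide case upright on one of its thin edges in the middle of the black rubber mat and let go of it, so that I can draw the slides out; then lift the reader's spring-closed lid by its front tab until it lies in line with the steel set pointer beside it (within about 5 degrees), and finish while still holding it there with the gripper. Do not shift the pointer or the jar, bottle and beaker around the work.

Things in the scene. Friction and masses are not known exactly. Their poses are not given: they have to be found in the camera images.
- case: Slide case: closed flat grey plastic box with a black seam and clasp and a paper label, 92 x 60 x 28 mm, 0.1 to 0.2 kg, loose, at first lying flat on the bench. Origin at its centre; x along the 92 mm length, y along the 60 mm width, z through the 28 mm thickness (up at the start).
- mat: Thin black rubber mat, 120 x 120 x 3 mm, fixed to the bench. Origin at the centre of its underside (bench height, its top is 3 mm higher). The mat and the case may be in either order beside the reader.
- reader: Slide reader: fixed white housing, 220 (x) x 210 (y) x 95 mm high, with a grey lid on top. Origin at the centre of its underside; x points from its front (robot side) to its hinge side, y along the hinge, z up.
- hinge (a point): Point on the lid's hinge line, in the middle of the reader's width, 100 mm behind the reader's centre and 102 mm above the bench. The hinge line is parallel to the reader's y axis. The pointer turns about the same line.
- lid (a joint): Lid angle in rad: 0 shut (level), grows as the front rises, to 1.3. The lid (0.3 kg) is a plate 200 x 210 x 13 mm; a spring hinge pulls it shut all the time: it takes about 4 N up at the tab to start and 7 N at 0.8 rad. It falls shut if let go.
- tab (a point): Centre of the lid's black front tab, jutting 34 mm forward from the middle of the lid's front edge: 30 mm wide (y), 14 mm thick (z). This point is 222 mm from the hinge line, 102 mm above the bench when shut. Free air beside, above and below it (it overhangs the housing's front). Axes are the lid's: x towards the hinge, y along the hinge, z out of its top.
- pointer (a joint): Angle in rad of the set pointer, on the same scale as the lid's angle: the lid must be brought to this value. Set between 0.45 and 0.85 before the start; stiff, to be left as it is.
- pointer_tip (a point): Black end of the set pointer: a slim steel bar 200 mm long, 6 mm wide, pivoted on the hinge line beside the lid on the reader's -y side (116 mm from its middle), standing up at the set angle over a curved steel rail. This point is 200 mm from the hinge line; x along the bar towards the hinge.
- stain_jar: Bystander: small amber glass jar, 48 mm across, 62 mm tall; origin under its centre.
- oil_bottle: Bystander: small white bottle, 36 mm across, 70 mm tall; origin under its centre.
- beaker: Bystander: glass beaker, 60 mm across, 75 mm tall; origin under its centre.
Mind the look-alikes: they are no part of the job. What is meant by the case is not blue or purple, and is the smaller of those in its own colour.

How it is judged:
On the way, in this order (a step that is already met when the one before it is completed fails the run):
1. the slide case stands by itself on a thin edge in the middle of the mat, let go (angle between case's own z axis and vertical between 1.4708 and 1.6708 rad and horizontal distance between case and mat below 0.03 m and contact force between case and mat above 0.4 N and contact force between case and the arm below 0.1 N and contact force between case and the fingers below 0.1 N and linear speed of case below 0.03 m/s), for 0.3 s.
2. the gripper holds the lid in line with the pointer (angle between the x axis of tab and the x axis of pointer_tip, either way round below 0.09 rad and velocity of joint lid between -0.1 and 0.1 rad/s and contact force between lid and the fingers above 1 N), for 0.3 s.
At the end, for the whole second after the job is handed in: Case on a thin edge on the mat (flat faces within 0.1 rad of vertical, centre within 30 mm of the mat's centre), at rest, untouched by the robot; lid within 0.09 rad of the pointer, still (under 0.1 rad/s), held by the fingers (over 1 N), propped by no loose thing (all of step 1 and all of step 2 and contact force between lid and stain_jar below 0.1 N and contact force between lid and oil_bottle below 0.1 N and contact force between lid and beaker below 0.1 N and contact force between lid and case below 0.1 N); the arm keeps its last pose, push and grip.
It fails at once if the set pointer is shifted (over 10 mm at its tip) (distance of pointer_tip from where it was at the start of the episode above 0.01 m).
It fails at once if the stain jar is shifted by over 30 mm (distance of stain_jar from where it was at the start of the episode above 0.03 m).
It fails at once if the oil bottle is shifted by over 30 mm (distance of oil_bottle from where it was at the start of the episode above 0.03 m).
It fails at once if the beaker is shifted by over 30 mm (distance of beaker from where it was at the start of the episode above 0.03 m).
It also fails if it takes over 67 s, if anything falls off the work surface, if the arm or the gripper's body presses on something with over 40 N, if the wrist force passes 120 N, or if a joint passes its speed limit or range.

ROBOT

A 6-joint arm with a two-finger parallel gripper is mounted at the origin on the work surface. World frame = base frame: x ahead of the robot, y to its left, z up, the work surface at z = 0. Lengths are in m, angles in rad, forces in N, time in s.
With the tool pointing down it reaches from about 0.3 to 0.875 m from the base axis. Payload 6.4 kg.
Tool frame: the origin (TCP) lies at the very end of the fingers, on their centre line; the grasp point (between the pads) lies 19 mm behind it (ctrl.hold_point_z is the distance from the TCP to the grasp point, in m); y points along the fingers, x is the direction in which the jaws open and shut, and the axes are right-handed (so a half turn about y gives the same grasp; the last joint's range is limited). The gripper opens to 85 mm and grips with 20 to 120 N. Pads are 22 mm wide; open, the fingers measure 114 mm over their backs; the gripper's body (76 mm by 85 mm) begins 54 mm behind the grasp point. The pads swing forward as they close: fully open they stand 13 mm farther back than shut.
Start: joints at [0.91, 0.181, 1.607, -0, 1.354, -0.206], TCP at [0.253, 0.517, 0.203] pointing down, gripper open.
Joint ranges: [-2.99, 2.99], [-0.89, 2.07], [0.3, 2.58], [-1.14, 4.28], [0, 2.63], [-3.12, 3.12]. Speed limits (rad/s): [2.57, 2.57, 3.01, 3.14, 3.14, 3.14].

INTERFACE

Orientations are given as a unit quaternion [w, x, y, z].
In Python, from bench import ctrl, imaging gives the robot as it stands.
- The arm moves only by the shell command python3 -m jog 'ROWS'. ROWS is JSON, a list of rows, each a list of 3 entries, a list of its own where there are three numbers: the shift along the tool's x, y, z in cm, then the turn, a rotation vector about the tool's x, y, z in rad, then the finger opening in cm, from 0 to 8.54. A call has 1 to 12 rows; each row shifts and turns the pose as measured when the row begins, along the tool's axes as they then stand; what a row does not reach is not made up. A row lasts 1/12 s, in which the tool goes at most 41.7 mm and 7.16 degrees, less where a joint would pass 70% of its speed; a pose out of reach is approached as far as the arm can. A call is refused whole if a number of a shift passes 4.17 or a number of a turn 0.125, either way. A call with a gripper value outside its range is refused whole. The fingers move at their own pace and stop on an object; the grip force is fixed at half the most. Time passes only in rows, so rows that do not move let the fingers close. It gives the time, the measured TCP pose, the force and the opening at its end, in the units of the state.
- ctrl.get_obs(): the state, without advancing time (a new reading comes with each control period).
- imaging.camera(name): name is "side" or "top"; returns a dict with "frame" (480x640x3 uint8, red, green, blue), "depth" (480x640 float32, m along the optical axis (not along the pixel's ray), 0 where there is no reading), "K" (3x3 intrinsics, pixels), "R" (3x3) and "t" (3): a world point X has camera coordinates R X + t. Camera axes: x right, y down, z forward; pixel columns grow to the right and rows downward; lengths in m; the calibration is good to about 2 mm. A picture is of the moment at which its call begins.
- ctrl.hand_in(): hands the job in, once; it reports no verdict.
The state is a dict: "time_s": time; "q": joint angles; "dq": joint speeds; "joint_efforts": joint torques, N m; "eef_pos": TCP position; "eef_rot": TCP orientation; "wrist_force": force on the tool from outside, world axes, zero at the start; "torque": the same for the moment, N m; "opening": opening from 0.0 (shut) to 1.0 (fully open).
Only numpy, scipy, OpenCV 4.12 (cv2) and the standard library are available. Lean on these libraries where they do the work, as an engineer would, in place of code of your own. Each camera call takes 0.05 s, during which the arm holds its last target. There are 200 camera calls.

## Working session

There is one attempt and no reset: what is moved stays moved. The work goes in short steps, Python scripts to look and compute and a shell command to move; the robot and the scene stay as the last step left them, time stands still between calls to the robot, and variables do not carry over. Pictures are saved under pics/ and viewed, about 8 in all and at most 12, crops included, and the job is handed in when it is done.

```bash
mkdir -p pics; ls; python3 - <<'E'
from bench import ctrl, imaging
import cv2,numpy as np
o=ctrl.get_obs();print({k:np.round(v,3).tolist() for k,v in o.items()},ctrl.hold_point_z)
for n in("top","side"):
    c=imaging.camera(n);cv2.imwrite(f"pics/{n}0.png",c["frame"][:,:,::-1]);np.savez(f"{n}0.npz",**c)
    print(n,c["K"].round(1).tolist(),c["R"].round(3).tolist(),c["t"].round(3).tolist())
E
```

```text
pics
{'time_s': 0.0, 'q': [0.91, 0.182, 1.608, -0.0, 1.354, -0.206], 'dq': [-0.001, -0.001, 0.001, -0.001, -0.002, -0.001], 'joint_efforts': [0.001, -44.486, -35.134, -0.0, 0.009, 0.0], 'eef_pos': [0.252, 0.516, 0.202], 'eef_rot': [-0.6, 0.6, 0.374, -0.375], 'wrist_force': [-0.196, -0.28, 0.449], 'torque': [0.048, -0.031, -0.011], 'opening': 1.0} 0.0187
top [[624.7, 0.0, 322.0], [0.0, 624.7, 238.6], [0.0, 0.0, 1.0]] [[0.025, -0.999, 0.019], [-0.998, -0.026, -0.056], [0.056, -0.018, -0.998]] [0.02, 0.535, 1.357]
side [[555.2, 0.0, 316.0], [0.0, 555.2, 240.6], [0.0, 0.0, 1.0]] [[0.836, -0.548, 0.003], [-0.321, -0.494, -0.808], [0.445, 0.675, -0.589]] [-0.414, 0.261, 1.045]
```

View pics/top0.png

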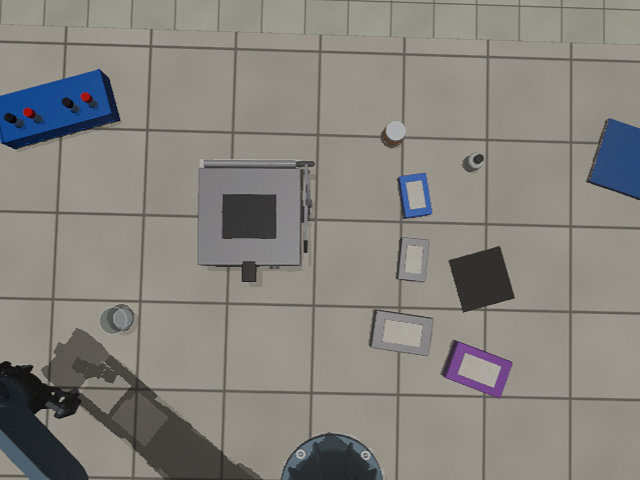

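View pics/side0.png

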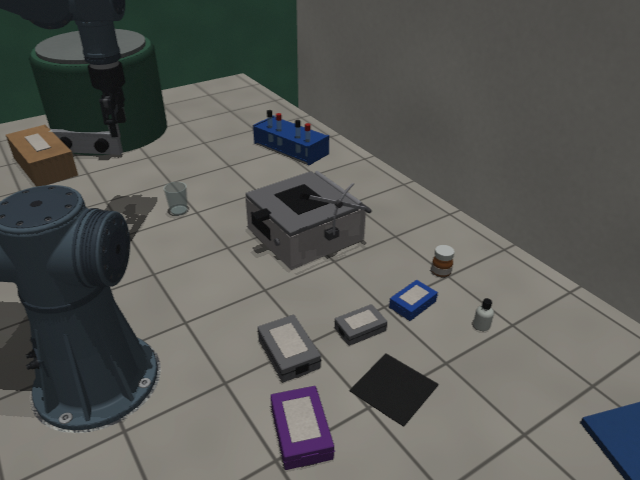

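Case candidates in the top view: small grey (413,260), large grey (402,332), blue (415,195) and purple (477,369). The description (grey, and the smaller of the greys) fits the one at (413,260). The mat is at (481,279), the tab at (249,272) and the pointer at about (306,200). Next I'll measure these and check a crop.

```bash
cat > h.py <<'E'
import numpy as np,cv2
def cloud(c):
    d=c["depth"];v,u=np.mgrid[:480,:640];K=c["K"]
    P=np.stack([(u-K[0,2])/K[0,0]*d,(v-K[1,2])/K[1,1]*d,d],-1)
    W=(P-c["t"])@c["R"];W[d==0]=np.nan;return W
def rect(p):
    (c,s,a)=cv2.minAreaRect((p[:,:2]*1000).astype(np.float32));return np.round(c,1),np.round(s,1),round(a,1)
E
python3 - <<'E'
from h import *
c=dict(np.load("top0.npz"));W=cloud(c);f=c["frame"].astype(int)
def box(u0,u1,v0,v1): m=np.zeros((480,640),bool);m[v0:v1,u0:u1]=1;return m
for n,b in dict(small=(392,436,230,290),big=(365,438,303,360)).items():
    m=box(*b)&(W[...,2]>.012);p=W[m];zt=np.median(p[:,2]);t=p[p[:,2]>zt-.006];print(n,"z",zt.round(4),rect(t))
    lab=W[m&(f.min(-1)>190)];print(" label",rect(lab) if len(lab)>20 else None)
m=box(440,525,235,320)&(f.max(-1)<70);p=W[m];print("mat",np.median(p[:,2]).round(4),rect(p))
m=box(190,320,150,290)&(W[...,2]>.09);p=W[m];print("reader top z",np.median(p[:,2]))
m=box(195,303,165,266)&(abs(W[...,2]-.1085)<.008);print("lid",rect(W[m]))
m=box(240,259,268,283)&(W[...,2]>.09);p=W[m];print("tab",p.mean(0).round(4),rect(p))
for n,b in dict(jar=(380,408,118,150),bot=(460,488,148,175),beak=(95,138,300,340)).items():
    p=W[box(*b)&(W[...,2]>.02)];print(n,np.nanmean(p,0).round(3) if len(p) else 0,len(p))
m=box(299,318,155,260)&(W[...,2]>.115);print("pointer pts top",m.sum());p=W[m];print(p[np.argsort(p[:,0])][::6].round(3))
s=dict(np.load("side0.npz"));V=cloud(s);g=s["frame"]
print("small in side",V[325,360].round(3))
a=cv2.resize(c["frame"][220:300,370:530],None,fx=5,fy=5,interpolation=2)
b=cv2.resize(g[165:265,235:385],None,fx=4,fy=4,interpolation=2)
cv2.imwrite("pics/crop.png",np.hstack([a[:400,:400],b[:400]])[:,:800,::-1])
E
```

```text
small z 0.0274 (array([ 493.8, -166.5]), array([61.1, 93. ]), 84.9)
 label None
big z 0.0376 (array([ 335.3, -143.6]), array([126.1,  81.7]), 83.0)
 label None
mat nan (array([nan, nan]), array([0., 0.]), 0.0)
reader top z 0.10792602585879511
lid (array([575. , 185.2]), array([208. , 211.5]), 0.7)
tab [0.4519 0.1823 0.1079] (array([451.9, 182.3]), array([26.6, 29.4]), 1.5)
jar [ 0.764 -0.115  0.054] 443
bot [ 0.709 -0.293  0.049] 246
beak [0.349 0.468 0.054] 524
pointer pts top 367
[[0.497 0.071 0.2  ]
 [0.499 0.067 0.201]
 [0.503 0.065 0.211]
 [0.505 0.069 0.207]
 [0.509 0.071 0.207]
 [0.511 0.067 0.205]
 [0.514 0.071 0.203]
 [0.517 0.066 0.202]
 [0.52  0.07  0.197]
 [0.524 0.07  0.196]
 [0.528 0.07  0.196]
 [0.532 0.068 0.192]
 [0.536 0.07  0.187]
 [0.54  0.07  0.187]
 [0.544 0.07  0.184]
 [0.548 0.07  0.183]
 [0.553 0.071 0.177]
 [0.556 0.071 0.181]
 [0.56  0.071 0.175]
 [0.564 0.071 0.178]
 [0.569 0.071 0.17 ]
 [0.573 0.071 0.164]
 [0.577 0.071 0.165]
 [0.582 0.069 0.16 ]
 [0.584 0.072 0.156]
 [0.586 0.07  0.159]
 [0.588 0.068 0.157]
 [0.589 0.06  0.146]
 [0.59  0.064 0.154]
 [0.592 0.062 0.158]
 [0.594 0.072 0.157]
 [0.595 0.062 0.162]
 [0.598 0.07  0.158]
 [0.598 0.072 0.151]
 [0.6   0.06  0.155]
 [0.602 0.068 0.158]
 [0.603 0.066 0.16 ]
 [0.605 0.064 0.165]
 [0.607 0.068 0.149]
 [0.608 0.066 0.169]
 [0.61  0.066 0.171]
 [0.612 0.064 0.17 ]
 [0.614 0.062 0.172]
 [0.616 0.069 0.139]
 [0.617 0.073 0.142]
 [0.62  0.063 0.182]
 [0.622 0.067 0.184]
 [0.624 0.065 0.184]
 [0.626 0.063 0.186]
 [0.628 0.063 0.184]
 [0.63  0.067 0.183]
 [0.632 0.067 0.182]
 [0.633 0.063 0.189]
 [0.636 0.069 0.128]
 [0.637 0.073 0.13 ]
 [0.642 0.069 0.127]
 [0.646 0.069 0.124]
 [0.65  0.074 0.124]
 [0.655 0.074 0.118]
 [0.66  0.07  0.117]
 [0.664 0.074 0.117]
 [0.684 0.079 0.115]]
small in side [ 0.486 -0.176  0.025]
```

View pics/crop.png

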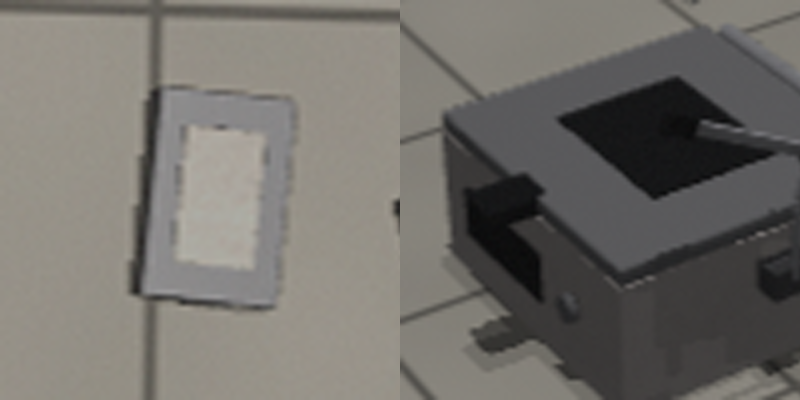

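The crop confirms the choice: the small grey box is 61 x 93 x 27 mm. The pointer's black tip shows above the lid, and the tab is on the front. I still need the mat position, the pointer angle and the deltas for the first move.

```bash
cat >> h.py <<'E'
from scipy.spatial.transform import Rotation as Ro
from bench import ctrl,imaging
def box(u0,u1,v0,v1): m=np.zeros((480,640),bool);m[v0:v1,u0:u1]=1;return m
def pose():
    o=ctrl.get_obs();q=o["eef_rot"];return np.array(o["eef_pos"]),Ro.from_quat([q[1],q[2],q[3],q[0]]),o
def tgt(jaw,app):  # world jaw (x) and approach (which tool axis?) 
    pass
def delta(p,R=None):
    p0,R0,o=pose();print("t",round(o["time_s"],2),"pos",p0.round(4),"q",np.round(o["q"],2),"F",np.round(o["wrist_force"],1),"op",round(o["opening"],3))
    print("axes xyz\n",R0.as_matrix().T.round(3))
    if p is not None: print("shift cm",(R0.inv().apply(np.array(p)-p0)*100).round(2))
    if R is not None: print("rotvec tool",(R0.inv()*R).as_rotvec().round(3))
E
python3 - <<'E'
from h import *
c=dict(np.load("top0.npz"));W=cloud(c);f=c["frame"].astype(int)
m=box(440,525,235,320)&(f.max(-1)<75)&np.isfinite(W[...,2]);p=W[m];print("mat",len(p),np.median(p[:,2]).round(4),rect(p))
s=dict(np.load("side0.npz"))
for n,cc,b in(("top",c,(299,318,155,260)),("side",s,(295,375,170,225))):
    V=cloud(cc);m=box(*b)&(V[...,2]>.12)&(abs(V[...,1]-.07)<.012);p=V[m]
    d=p[:,2]-.103;th=np.arctan2(d,.677-p[:,0]);k=(p[:,0]<.58);print(n,k.sum(),"ang",np.median(th[k]).round(3),"slope",np.arctan(-np.polyfit(p[k,0],p[k,2],1)[0]).round(3),np.median(p[k,1]))
delta([0.52,-0.168,0.15])
E
```

```text
mat 2839 0.0024 (array([ 454.9, -321.8]), array([120.3, 120.3]), 16.8)
top 137 ang 0.543 slope 0.508 0.06858744811921064
side 152 ang 0.527 slope 0.496 0.06805769662273436
t 0.1 pos [0.2522 0.5161 0.2021] q [ 0.91  0.18  1.61  0.    1.35 -0.21] F [-0.2  0.1 -0.2] op 0.997
axes xyz
 [[ 0.439  0.898 -0.002]
 [-0.001 -0.001 -1.   ]
 [-0.898  0.439  0.   ]]
shift cm [-49.69   5.27 -54.11]
```

```bash
python3 -m jog '[[[-1,-3.9,0],[0,0,0],8.5],[[-1,-3.9,0],[0,0,0],8.5],[[-1,-3.9,-1],[0,-0.1,0],8.5],[[-2.7,-1,-2.7],[0,-0.1,0],8.5],[[-2.8,0,-2.8],[0,-0.1,0],8.5],[[-2.8,0,-2.8],[0,-0.06,0],8.5],[[-2.8,0,-2.8],[0,0,0],8.5],[[-2.8,0,-2.8],[0,0,0],8.5],[[-2.8,0,-2.8],[0,0,0],8.5],[[-2.8,0,-2.8],[0,0,0],8.5],[[-2.8,0,-2.8],[0,0,0],8.5],[[-2.8,0,-2.8],[0,0,0],8.5]]'; python3 -c "
from h import *
a=np.radians(84.9);R=Ro.from_matrix(np.c_[[np.cos(a),np.sin(a),0],[0,0,-1],[-np.sin(a),np.cos(a),0]]);delta([.517,-.1685,.1],R)"
```

```text
time_s: 1.1
eef_pos: [0.4639, 0.195, 0.3313]
eef_rot: [-0.514, 0.516, 0.481, -0.488]
wrist_force: [-0.3, 0.8, -0.7]
opening: 0.991
t 1.1 pos [0.4639 0.195  0.3313] q [ 0.17 -0.06  1.6  -0.01  1.6  -1.34] F [-0.3  0.8 -0.7] op 0.991
axes xyz
 [[ 0.061  0.998 -0.008]
 [-0.006 -0.008 -1.   ]
 [-0.998  0.061  0.005]]
shift cm [-35.78  23.38  -7.63]
rotvec tool [-0.005  0.028 -0.008]
```

```bash
python3 -m jog '[[[-4,0,-0.8],[0,0.028,0],8.5],[[-4,0,-0.8],[0,0,0],8.5],[[-4,0,-0.8],[0,0,0],8.5],[[-4,0,-0.8],[0,0,0],8.5],[[-4,0,-0.8],[0,0,0],8.5],[[-4,0.5,-0.8],[0,0,0],8.5],[[-3.9,1,-0.8],[0,0,0],8.5],[[-3.9,1,-0.8],[0,0,0],8.5],[[-3.5,2,-0.5],[0,0,0],8.5],[[-1,3.5,-0.3],[0,0,0],8.5],[[0,3.5,0],[0,0,0],8.5],[[0,3.5,0],[0,0,0],8.5]]'; python3 -c "
from h import *
a=np.radians(84.9);R=Ro.from_matrix(np.c_[[np.cos(a),np.sin(a),0],[0,0,-1],[-np.sin(a),np.cos(a),0]]);delta([.517,-.1685,.05],R)"
```

```text
time_s: 2.1
eef_pos: [0.5069, -0.1947, 0.1842]
eef_rot: [-0.519, 0.53, 0.471, -0.477]
wrist_force: [1.1, -0.7, 0.4]
opening: 0.991
t 2.1 pos [ 0.5069 -0.1947  0.1842] q [-0.58  0.12  1.72 -0.01  1.29 -2.04] F [ 1.1 -0.7  0.4] op 0.991
axes xyz
 [[ 0.101  0.995 -0.017]
 [ 0.005 -0.018 -1.   ]
 [-0.995  0.101 -0.006]]
shift cm [ 2.93 13.38 -0.65]
rotvec tool [ 0.006 -0.012 -0.017]
```

```bash
python3 -m jog '[[[1.5,2,-0.3],[0,0,-0.12],8.5],[[1.5,2,-0.3],[0,0,-0.12],8.5]]'; python3 -c "
from h import *
delta(None)"
```

```text
time_s: 2.27
eef_pos: [0.5142, -0.1607, 0.1406]
eef_rot: [0.574, -0.467, -0.532, 0.411]
wrist_force: [0.0, -0.6, -0.3]
opening: 0.996
t 2.27 pos [ 0.5142 -0.1607  0.1406] q [-0.65  0.22  1.71  0.2   1.33 -2.19] F [ 0.  -0.6 -0.3] op 0.996
axes xyz
 [[ 0.096  0.969  0.228]
 [ 0.025  0.226 -0.974]
 [-0.995  0.1   -0.002]]
```

```bash
python3 -m jog '[[[0,0,1.5],[0,0,0.12],8.5],[[0,0,1.5],[0,0,0.1],8.5],[[0,0,1],[0,0,0],8.5]]'; python3 -c "
from h import *
a=np.radians(84.9);R=Ro.from_matrix(np.c_[[np.cos(a),np.sin(a),0],[0,0,-1],[-np.sin(a),np.cos(a),0]]);delta([.472,-.1645,.045],R)"
```

```text
time_s: 2.52
eef_pos: [0.4652, -0.1544, 0.1186]
eef_rot: [0.543, -0.511, -0.472, 0.47]
wrist_force: [-0.3, 0.6, -0.6]
opening: 0.996
t 2.52 pos [ 0.4652 -0.1544  0.1186] q [-0.57  0.12  1.86  0.02  1.2  -2.04] F [-0.3  0.6 -0.6] op 0.996
axes xyz
 [[ 0.113  0.993  0.032]
 [-0.028  0.036 -0.999]
 [-0.993  0.112  0.032]]
shift cm [-1.16  7.3  -1.02]
rotvec tool [-0.031 -0.023  0.033]
```

```bash
python3 -m jog '[[[-1,0,-0.9],[-0.03,-0.02,0.03],8.5],[[0,2,0],[0,0,0],8.5],[[0,2.5,0],[0,0,0],8.5],[[0,2,0],[0,0,0],8.5],[[0,0,0],[0,0,0],8.5]]'; python3 -c "
from h import *
a=np.radians(84.9);R=Ro.from_matrix(np.c_[[np.cos(a),np.sin(a),0],[0,0,-1],[-np.sin(a),np.cos(a),0]]);delta([.472,-.1645,.004],R)"
```

```text
time_s: 2.93
eef_pos: [0.472, -0.164, 0.0525]
eef_rot: [0.522, -0.52, -0.48, 0.476]
wrist_force: [-0.8, -0.1, 0.7]
opening: 0.993
t 2.93 pos [ 0.472  -0.164   0.0525] q [-0.58  0.21  1.91  0.01  1.02 -2.06] F [-0.8 -0.1  0.7] op 0.993
axes xyz
 [[ 0.087  0.996  0.006]
 [ 0.003  0.006 -1.   ]
 [-0.996  0.087 -0.002]]
shift cm [-0.07  4.85  0.  ]
rotvec tool [0.002 0.002 0.006]
```

Well aligned. Now descend and grip.

```bash
python3 -m jog '[[[-0.05,2,0],[0,0,0],8.5],[[0,1.5,0],[0,0,0],8.5],[[0,1,0],[0,0,0],8.5],[[0,0.3,0],[0,0,0],8.5],[[0,0,0],[0,0,0],4],[[0,0,0],[0,0,0],4],[[0,0,0],[0,0,0],4],[[0,0,0],[0,0,0],4],[[0,0,0],[0,0,0],4],[[0,0,0],[0,0,0],4]]'; python3 -c "
from h import *
delta(None)"
```

```text
time_s: 3.77
eef_pos: [0.4778, -0.1685, 0.0124]
eef_rot: [-0.519, 0.524, 0.482, -0.473]
wrist_force: [-0.1, 0.4, 0.2]
opening: 0.468
t 3.77 pos [ 0.4778 -0.1685  0.0124] q [-0.58  0.29  1.92  0.01  0.93 -2.07] F [-0.1  0.4  0.2] op 0.468
axes xyz
 [[ 0.087  0.996  0.005]
 [ 0.014  0.003 -1.   ]
 [-0.996  0.087 -0.014]]
```

The fingers closed to 40 mm, so the case isn't held between them. I'll look before doing anything else.

```bash
python3 - <<'E'
from h import *
c=imaging.camera("top");s=imaging.camera("side")
a=cv2.resize(c["frame"][200:350,350:510],(480,450),interpolation=2);b=cv2.resize(s["frame"][270:400,250:370],(415,450),interpolation=2)
cv2.imwrite("pics/g1.png",np.hstack([a[:,:385],b])[:,:800,::-1])
E
```

```text
(no output)
```

View pics/g1.png

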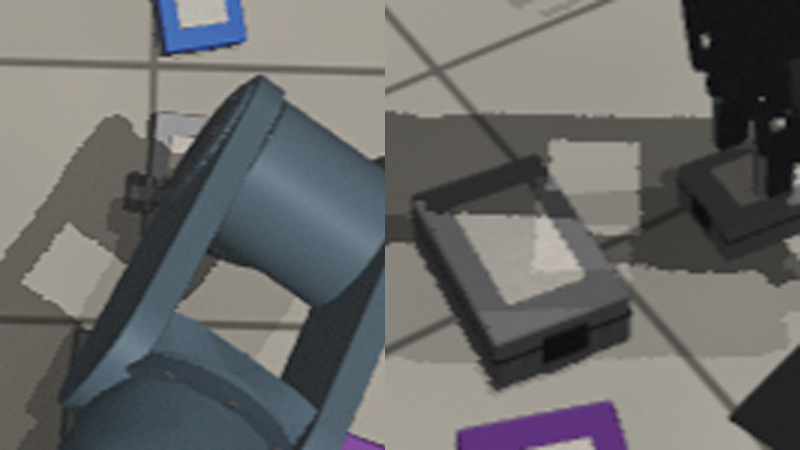

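The fingertips stand on top of the case: they were too high and rode up over its edges. I'll open, raise and measure the case again.

```bash
python3 -m jog '[[[0,-1,0],[0,0,0],8.5],[[0,-3,0],[0,0,0],8.5],[[0,-3.5,0],[0,0,0],8.5],[[0,-4,0],[0,0,0],8.5],[[0,-4,0],[0,0,0],8.5],[[0,0,0],[0,0,0],8.5]]'; python3 - <<'E'
from h import *
V=cloud(imaging.camera("side"));m=(V[...,2]>.018)&(V[...,2]<.035)&(abs(V[...,0]-.494)<.085)&(abs(V[...,1]+.167)<.07)
p=V[m];t=p[abs(p[:,2]-np.median(p[:,2]))<.005];print(len(t),np.median(p[:,2]),rect(t))
delta([.472,-.1645,.05])
E
```

```text
time_s: 4.37
eef_pos: [0.4726, -0.1671, 0.174]
eef_rot: [0.522, -0.521, -0.481, 0.474]
wrist_force: [1.4, -0.6, 2.0]
opening: 0.995
1001 0.02815318294449802 (array([ 493.9, -165.5]), array([65.3, 95. ]), 87.5)
t 4.42 pos [ 0.4714 -0.1663  0.171 ] q [-0.58  0.04  1.83  0.01  1.27 -2.07] F [ 0.6 -0.3  0.3] op 0.997
axes xyz
 [[ 0.087  0.996  0.01 ]
 [ 0.004  0.01  -1.   ]
 [-0.996  0.087 -0.003]]
shift cm [ 0.06 12.1   0.  ]
```

```bash
python3 -m jog '[[[0.1,3.5,0],[0,0,0.008],8.5],[[0,3.5,0],[0,0,0],8.5],[[0,3.5,0],[0,0,0],8.5],[[0,2.5,0],[0,0,0],8.5],[[0,1.5,0],[0,0,0],8.5],[[0,0,0],[0,0,0],8.5]]'; python3 -c "
from h import *
delta([.472,-.1655,.0])"
```

```text
time_s: 4.92
eef_pos: [0.4734, -0.1653, 0.0234]
eef_rot: [-0.518, 0.524, 0.48, -0.476]
wrist_force: [0.2, 0.7, -0.3]
opening: 1.002
t 4.92 pos [ 0.4734 -0.1653  0.0234] q [-0.58  0.26  1.93  0.    0.95 -2.06] F [ 0.2  0.7 -0.3] op 1.002
axes xyz
 [[ 0.087  0.996 -0.002]
 [ 0.01  -0.003 -1.   ]
 [-0.996  0.087 -0.01 ]]
shift cm [-0.02  2.34  0.17]
```

```bash
python3 -m jog '[[[0,1.2,0.1],[-0.01,0,0],8.5],[[0,0.7,0],[0,0,0],8.5],[[0,0.4,0],[0,0,0],8.5],[[0,0.2,0],[0,0,0],8.5],[[0,0,0],[0,0,0],8.5]]'; python3 -c "
from h import *
delta([.472,-.1655,.0])"
```

```text
time_s: 5.33
eef_pos: [0.4715, -0.1643, -0.0028]
eef_rot: [-0.517, 0.526, 0.482, -0.474]
wrist_force: [0.3, 0.1, -0.5]
opening: 0.992
t 5.33 pos [ 0.4715 -0.1643 -0.0028] q [-0.58  0.3   1.94  0.01  0.88 -2.07] F [ 0.3  0.1 -0.5] op 0.992
axes xyz
 [[ 0.087  0.996  0.   ]
 [ 0.017 -0.001 -1.   ]
 [-0.996  0.087 -0.017]]
shift cm [-0.11 -0.28 -0.06]
```

```bash
python3 -m jog '[[[0,0,0],[0,0,0],6.4],[[0,0,0],[0,0,0],5],[[0,0,0],[0,0,0],5],[[0,0,0],[0,0,0],4],[[0,0,0],[0,0,0],4],[[0,0,0],[0,0,0],4]]'; python3 -c "
from h import *
delta(None)"
```

```text
time_s: 5.83
eef_pos: [0.4743, -0.166, 0.0006]
eef_rot: [-0.515, 0.528, 0.482, -0.473]
wrist_force: [0.5, -0.2, -0.6]
opening: 0.467
t 5.83 pos [ 0.4743 -0.166   0.0006] q [-0.58  0.3   1.94  0.01  0.89 -2.07] F [ 0.5 -0.2 -0.6] op 0.467
axes xyz
 [[ 0.087  0.996 -0.003]
 [ 0.022 -0.005 -1.   ]
 [-0.996  0.086 -0.022]]
```

```bash
python3 - <<'E'
from h import *
s=imaging.camera("side");np.savez("s2.npz",**s)
cv2.imwrite("pics/g2.png",cv2.resize(s["frame"][270:360,310:430],(800,600),interpolation=2)[:,:,::-1])
V=cloud(s);m=(V[...,2]>.018)&(V[...,2]<.035)&(abs(V[...,0]-.494)<.085)&(abs(V[...,1]+.167)<.07)
p=V[m];t=p[abs(p[:,2]-np.median(p[:,2]))<.005];print(len(t),np.median(p[:,2]),rect(t))
E
```

```text
595 0.027808932872389103 (array([ 493.7, -165.7]), array([63.4, 94.5]), 85.4)
```

View pics/g2.png

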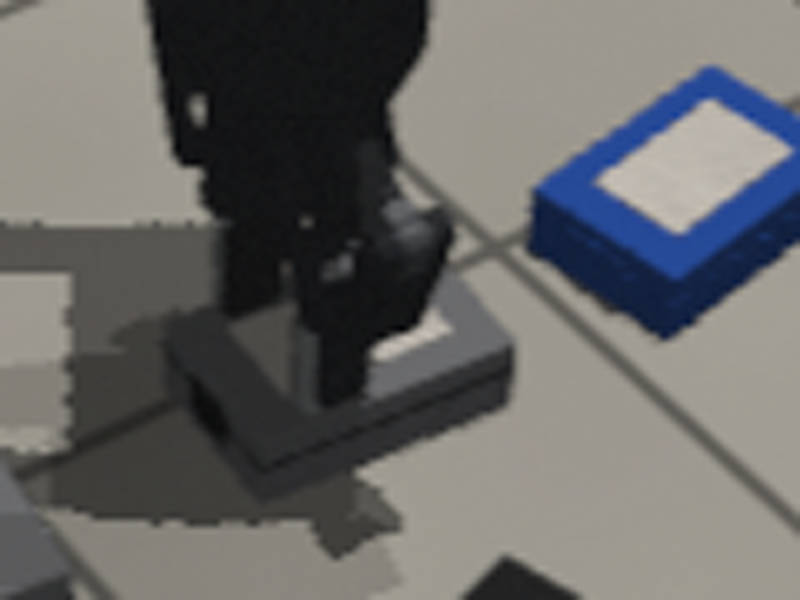

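The fingers are still just above the top face. I'll measure the fingertip height directly from depth.

```bash
python3 - <<'E'
from h import *
s=dict(np.load("s2.npz"));V=cloud(s);f=s["frame"].max(-1)
for v in range(316,336,2): print(v,[(u,int(f[v,u]),*(V[v,u]*1000).round(0)) for u in (357,361,364)])
for v in (300,306,310,314,318): print(v,[(u,int(f[v,u]),*(V[v,u]*1000).round(0)) for u in (344,347,350)])
E
```

```text
316 [(357, 22, np.float64(460.0), np.float64(-197.0), np.float64(81.0)), (361, 22, np.float64(457.0), np.float64(-212.0), np.float64(94.0)), (364, 22, np.float64(453.0), np.float64(-225.0), np.float64(107.0))]
318 [(357, 22, np.float64(458.0), np.float64(-199.0), np.float64(78.0)), (361, 21, np.float64(457.0), np.float64(-212.0), np.float64(89.0)), (364, 21, np.float64(457.0), np.float64(-221.0), np.float64(96.0))]
320 [(357, 45, np.float64(465.0), np.float64(-191.0), np.float64(63.0)), (361, 22, np.float64(457.0), np.float64(-213.0), np.float64(85.0)), (364, 22, np.float64(459.0), np.float64(-219.0), np.float64(89.0))]
322 [(357, 46, np.float64(464.0), np.float64(-193.0), np.float64(59.0)), (361, 23, np.float64(457.0), np.float64(-214.0), np.float64(80.0)), (364, 21, np.float64(479.0), np.float64(-196.0), np.float64(54.0))]
324 [(357, 46, np.float64(464.0), np.float64(-194.0), np.float64(54.0)), (361, 23, np.float64(470.0), np.float64(-199.0), np.float64(55.0)), (364, 29, np.float64(477.0), np.float64(-199.0), np.float64(52.0))]
326 [(357, 40, np.float64(464.0), np.float64(-194.0), 
[... 1336 characters left out ...]
.0)), (350, 18, np.float64(454.0), np.float64(-180.0), np.float64(97.0))]
310 [(344, 19, np.float64(467.0), np.float64(-146.0), np.float64(53.0)), (347, 20, np.float64(474.0), np.float64(-146.0), np.float64(49.0)), (350, 19, np.float64(481.0), np.float64(-147.0), np.float64(46.0))]
314 [(344, 18, np.float64(467.0), np.float64(-145.0), np.float64(41.0)), (347, 19, np.float64(476.0), np.float64(-144.0), np.float64(35.0)), (350, 21, np.float64(485.0), np.float64(-143.0), np.float64(30.0))]
318 [(344, 52, np.float64(468.0), np.float64(-146.0), np.float64(30.0)), (347, 75, np.float64(475.0), np.float64(-147.0), np.float64(27.0)), (350, 75, np.float64(478.0), np.float64(-152.0), np.float64(29.0))]
```

```bash
python3 - <<'E'
from h import *
def proj(c,X): 
    x=c["R"]@X+c["t"];return (c["K"]@x/x[2])[:2].round(1),x[2].round(3)
s=dict(np.load("side0.npz"));t=dict(np.load("top0.npz"));P=np.array([.2522,.5161,.2021])
print(proj(s,P),proj(t,P))
V=cloud(s);
for v in range(100,146,5): print(v,[tuple((V[v,u]*1000).round(0).astype(int)) if np.isfinite(V[v,u,2]) else 0 for u in range(100,126,4)])
s2=dict(np.load("s2.npz"));print(proj(s2,np.array([.4743,-.166,.0006])))
a=s["frame"][60:160,60:160];cv2.imwrite("pics/tip.png",cv2.resize(a,(600,600),interpolation=0)[:,:,::-1])
E
```

```text
(array([121.7, 145.2]), np.float64(1.387)) (array([ 60.5, 377.8]), np.float64(1.16))
100 [(np.int64(215), np.int64(459), np.int64(348)), (np.int64(223), np.int64(458), np.int64(346)), (np.int64(231), np.int64(452), np.int64(346)), (np.int64(244), np.int64(476), np.int64(335)), (np.int64(257), np.int64(491), np.int64(327)), (np.int64(275), np.int64(532), np.int64(310)), (np.int64(371), np.int64(895), np.int64(166))]
105 [(np.int64(212), np.int64(457), np.int64(337)), (np.int64(220), np.int64(457), np.int64(335)), (np.int64(229), np.int64(455), np.int64(334)), (np.int64(245), np.int64(489), np.int64(319)), (np.int64(250), np.int64(474), np.int64(322)), (np.int64(278), np.int64(554), np.int64(289)), (np.int64(367), np.int64(889), np.int64(153))]
110 [(np.int64(296), np.int64(901), np.int64(149)), (np.int64(217), np.int64(454), np.int64(325)), (np.int64(225), np.int64(449), np.int64(325)), (np.int64(234), np.int64(451), np.int64(322)), (np.int64(248), np.int64(473), np.int64(311)), (np.int64(276), np.int64(559), np.int64(274)), (np.int64(365), np.int64(897), np.int64(135))]
115 [(np.int6
[... 1641 characters left out ...]
))]
140 [(np.int64(270), np.int64(880), np.int64(64)), (np.int64(282), np.int64(882), np.int64(60)), (np.int64(294), np.int64(879), np.int64(58)), (np.int64(304), np.int64(869), np.int64(60)), (np.int64(313), np.int64(858), np.int64(62)), (np.int64(334), np.int64(900), np.int64(39)), (np.int64(345), np.int64(895), np.int64(38))]
145 [(np.int64(266), np.int64(872), np.int64(51)), (np.int64(276), np.int64(866), np.int64(51)), (np.int64(289), np.int64(874), np.int64(44)), (np.int64(302), np.int64(880), np.int64(38)), (np.int64(310), np.int64(858), np.int64(45)), (np.int64(325), np.int64(875), np.int64(34)), (np.int64(342), np.int64(898), np.int64(20))]
(array([351.9, 332.9]), np.float64(1.144))
```

View pics/tip.png

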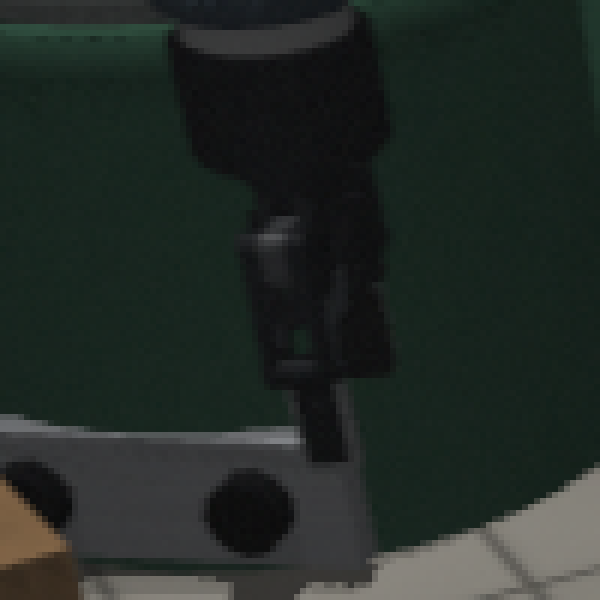

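By depth, the real fingertips sit about 35–45 mm above the reported TCP, both in the start image and now. The wrist force also stays near zero at a reported z of -3 mm. The reported z can't be trusted, so I'll open and descend further in small steps, watching the force.

```bash
python3 -m jog '[[[0,-0.5,0],[0,0,0],8.5],[[0,0,0],[-0.02,0,0],8.5],[[0,0,0.1],[0,0,0],8.5],[[0,0,0],[0,0,0],8.5],[[0,0,0],[0,0,0],8.5]]';  python3 -m jog '[[[0,0.8,0],[0,0,0],8.5],[[0,0.5,0],[0,0,0],8.5],[[0,0.5,0],[0,0,0],8.5],[[0,0.4,0],[0,0,0],8.5],[[0,0,0],[0,0,0],8.5]]'; python3 -c "
from h import *
delta([.472,-.1655,-.025])"
```

```text
time_s: 6.3
eef_pos: [0.473, -0.1658, 0.0063]
eef_rot: [-0.509, 0.533, 0.488, -0.468]
wrist_force: [-1.1, 0.1, -1.0]
opening: 0.992
time_s: 6.72
eef_pos: [0.4738, -0.1659, -0.0184]
eef_rot: [-0.509, 0.533, 0.487, -0.468]
wrist_force: [0.1, 0.7, -0.2]
opening: 0.993
t 6.72 pos [ 0.4738 -0.1659 -0.0184] q [-0.59  0.32  1.96  0.03  0.82 -2.09] F [ 0.1  0.7 -0.2] op 0.993
axes xyz
 [[ 0.087  0.996 -0.003]
 [ 0.044 -0.007 -0.999]
 [-0.995  0.087 -0.044]]
shift cm [0.03 0.65 0.21]
```

```bash
python3 -m jog '[[[0,0.5,0.1],[0.04,0,0],8.5],[[0,0.4,0],[0,0,0],8.5],[[0,0.2,0],[0,0,0],8.5],[[0,0,0],[0,0,0],8.5]]'; python3 -c "
from h import *
delta([.472,-.1655,-.03])"
```

```text
time_s: 7.05
eef_pos: [0.4723, -0.1653, -0.0315]
eef_rot: [-0.52, 0.522, 0.478, -0.478]
wrist_force: [0.3, -0.4, 0.3]
opening: 0.995
t 7.05 pos [ 0.4723 -0.1653 -0.0315] q [-0.57  0.37  1.93 -0.    0.84 -2.06] F [ 0.3 -0.4  0.3] op 0.995
axes xyz
 [[ 0.086  0.996 -0.002]
 [ 0.002 -0.002 -1.   ]
 [-0.996  0.086 -0.002]]
shift cm [-0.03 -0.15  0.03]
```

There is no contact even at a reported z of -31 mm, which confirms the offset. Closing.

```bash
python3 -m jog '[[[0,0,0],[0,0,0],6.6],[[0,0,0],[0,0,0],5.5],[[0,0,0],[0,0,0],4.5],[[0,0,0],[0,0,0],4.5],[[0,0,0],[0,0,0],4.5]]'; python3 -c "
from h import *
delta(None)"
```

```text
time_s: 7.47
eef_pos: [0.472, -0.1651, -0.031]
eef_rot: [-0.52, 0.522, 0.478, -0.477]
wrist_force: [-0.7, 0.3, -0.7]
opening: 0.69
t 7.47 pos [ 0.472  -0.1651 -0.031 ] q [-0.57  0.37  1.93  0.    0.84 -2.06] F [-0.7  0.3 -0.7] op 0.69
axes xyz
 [[ 0.086  0.996 -0.001]
 [ 0.003 -0.002 -1.   ]
 [-0.996  0.086 -0.004]]
```

Gripped: the opening reads 59 mm, matching the 60 mm width. Lift, then yaw by -90°.

```bash
python3 -m jog '[[[0,-2,0],[0,0,0],4.5],[[0,-3.5,0],[0,0,0],4.5],[[0,-4,0],[0,0,0],4.5],[[0,-4,0],[0,0,0],4.5],[[0,-4,0],[0,0,0],4.5],[[-2,-3,0],[0,0.12,0],4.5],[[-2,-2,0],[0,0.12,0],4.5],[[-2,0,0],[0,0.12,0],4.5],[[-2,0,0],[0,0.12,0],4.5],[[-1,0,0],[0,0.12,0],4.5],[[0,0,0],[0,0.12,0],4.5],[[0,0,0],[0,0.12,0],4.5]]';  python3 -m jog '[[[0,0,0],[0,0.12,0],4.5],[[0,0,0],[0,0.12,0],4.5],[[0,0,0],[0,0.12,0],4.5],[[0,0,0],[0,0.12,0],4.5],[[0,0,0],[0,0.12,0],4.5],[[0,0,0],[0,0.12,0],4.5]]'; python3 -c "
from h import *
delta([.455,-.322,.2])"
```

```text
time_s: 8.47
eef_pos: [0.4396, -0.2514, 0.2041]
eef_rot: [-0.673, 0.674, 0.214, -0.215]
wrist_force: [1.1, 0.7, -1.4]
opening: 0.689
time_s: 8.97
eef_pos: [0.4373, -0.2509, 0.2024]
eef_rot: [0.706, -0.705, 0.047, -0.046]
wrist_force: [-0.3, -0.3, -1.5]
opening: 0.694
t 8.97 pos [ 0.4373 -0.2509  0.2024] q [-0.76  0.02  1.78 -0.    1.34 -0.62] F [-0.3 -0.3 -1.5] op 0.694
axes xyz
 [[ 0.991 -0.132 -0.002]
 [-0.002  0.001 -1.   ]
 [ 0.132  0.991  0.   ]]
shift cm [ 2.7   0.23 -6.81]
```

```bash
python3 -m jog '[[[0,0,0],[0.12,0,0],4.5],[[0,0,0],[0.12,0,0],4.5],[[0,0,0],[0.12,0,0],4.5],[[0,0,0],[0.12,0,0],4.5],[[0,0,0],[0.12,0,0],4.5],[[0,0,0],[0.12,0,0],4.5]]';  python3 -m jog '[[[0,0,0],[0.12,0,0],4.5],[[0,0,0],[0.12,0,0],4.5],[[0,0,0],[0.12,0,0],4.5],[[0,0,0],[0.12,0,0],4.5],[[0,0,0],[0.12,0,0],4.5],[[0,0,0],[0.12,0,0],4.5],[[0,0,0],[0.1,0,0],4.5],[[0,0,0],[0,0,0],4.5]]'; python3 -c "
from h import *
delta([.455,-.322,.2],Ro.from_matrix(np.c_[[.991,-.132,0],[.132,.991,0],[0,0,1]]))"
```

```text
time_s: 9.47
eef_pos: [0.4403, -0.2471, 0.2081]
eef_rot: [0.913, -0.403, 0.022, -0.064]
wrist_force: [1.3, -0.3, -1.8]
opening: 0.693
time_s: 10.13
eef_pos: [0.4385, -0.2547, 0.2032]
eef_rot: [0.997, 0.015, -0.007, -0.073]
wrist_force: [-0.1, 1.6, -2.7]
opening: 0.691
t 10.13 pos [ 0.4385 -0.2547  0.2032] q [-1.16  0.93  1.31  0.81  2.33 -0.97] F [-0.1  1.6 -2.7] op 0.691
axes xyz
 [[ 0.989 -0.146  0.012]
 [ 0.146  0.989  0.031]
 [-0.016 -0.028  0.999]]
shift cm [ 2.62 -6.43 -0.16]
rotvec tool [-0.03   0.012  0.014]
```

```bash
python3 -m jog '[[[0,0,0],[-0.03,0.012,0.014],4.5],[[0,0,0],[0,0,0],4.5]]'; python3 - <<'E'
from h import *
delta([.455,-.322,.2],Ro.from_matrix(np.c_[[.991,-.132,0],[.132,.991,0],[0,0,1]]))
ims=[]
for n in("side","top"):
    c=imaging.camera(n);np.savez(n+"3.npz",**c);x=c["R"]@np.array([.44,-.29,.18])+c["t"];u,v=(c["K"]@x/x[2])[:2].astype(int);print(n,u,v)
    u=min(max(u,60),580);v=min(max(v,60),420);ims.append(cv2.resize(c["frame"][v-60:v+60,u-60:u+60],(400,400),interpolation=2))
    print(u-60,v-60)
cv2.imwrite("pics/h1.png",np.hstack(ims)[:,:,::-1])
E
```

```text
time_s: 10.3
eef_pos: [0.4382, -0.2545, 0.2009]
eef_rot: [0.998, -0.002, 0.002, -0.066]
wrist_force: [0.8, 0.3, -1.1]
opening: 0.69
t 10.3 pos [ 0.4382 -0.2545  0.2009] q [-1.16  0.91  1.3   0.79  2.32 -0.97] F [ 0.8  0.3 -1.1] op 0.69
axes xyz
 [[ 0.991 -0.132 -0.004]
 [ 0.132  0.991 -0.004]
 [ 0.004  0.003  1.   ]]
shift cm [ 2.55 -6.47 -0.1 ]
rotvec tool [ 0.004 -0.004  0.   ]
side 383 309
323 249
top 490 286
430 226
```

View pics/h1.png

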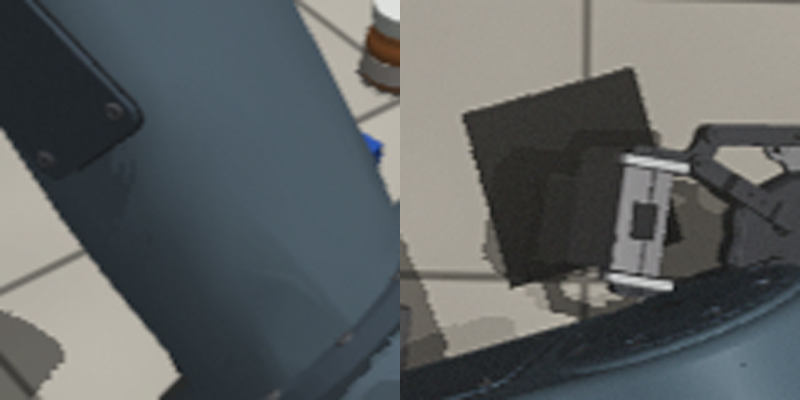

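Top view: the case hangs upright between the white pads, clasp end up, centred near px (503,293). The mat corners show on its left. I'll measure the case's top face.

```bash
python3 - <<'E'
from h import *
c=dict(np.load("top3.npz"));W=cloud(c);f=c["frame"].astype(int)
m=box(490,514,275,310)&(W[...,2]>.15);p=W[m];print(np.percentile(p[:,2],[5,25,50,75,95]).round(4))
zt=np.percentile(p[:,2],60)
g=box(490,514,278,306)&(abs(W[...,2]-.2)<.08)&(f.min(-1)>100)&(f.max(-1)<215)&(f.max(-1)-f.min(-1)<25);p=W[g];print(g.sum(),np.percentile(p[:,2],[5,50,95]).round(4),p.mean(0).round(4),rect(p))
E
```

```text
[0.1919 0.2135 0.2224 0.2246 0.2274]
315 [0.22   0.2237 0.2276] [ 0.433  -0.2998  0.2237] (array([ 432.6, -300.5]), array([28. , 54.6]), 82.8)
```

The case centre is (0.433,-0.300) with its top at 0.224. This agrees with a constant offset of about 30 mm along the tool axis and an unbiased world z. Move over the mat centre and lower.

```bash
python3 -m jog '[[[1.2,-1,0],[0,0,0],4.5],[[1.2,-0.9,-1.5],[0,0,0],4.5],[[0,0,-2.5],[0,0,0],4.5],[[0,0,-2.5],[0,0,0],4.5],[[0,0,-2],[0,0,0],4.5],[[0,0,-1.5],[0,0,0],4.5],[[0,0,0],[0,0,0],4.5]]'; python3 - <<'E'
from h import *
delta([.4598,-.2768,.071],Ro.from_matrix(np.c_[[.991,-.132,0],[.132,.991,0],[0,0,1]]))
E
```

```text
time_s: 10.98
eef_pos: [0.4649, -0.284, 0.1122]
eef_rot: [0.998, -0.022, -0.007, -0.064]
wrist_force: [0.0, -0.4, -1.5]
opening: 0.693
t 10.98 pos [ 0.4649 -0.284   0.1122] q [-1.14  1.11  1.12  0.77  2.27 -1.01] F [ 0.  -0.4 -1.5] op 0.693
axes xyz
 [[ 0.992 -0.128  0.018]
 [ 0.129  0.991 -0.044]
 [-0.012  0.046  0.999]]
shift cm [-0.68  0.83 -4.08]
rotvec tool [ 0.044  0.018 -0.003]
```

```bash
python3 -m jog '[[[-0.6,0.8,-1],[0.044,0.018,0],4.5],[[0,0,-1],[0,0,0],4.5],[[0,0,-0.7],[0,0,0],4.5],[[0,0,0],[0,0,0],4.5]]'; python3 - <<'E'
from h import *
delta([.4598,-.2768,.071],Ro.from_matrix(np.c_[[.991,-.132,0],[.132,.991,0],[0,0,1]]))
E
```

```text
time_s: 11.32
eef_pos: [0.4618, -0.2782, 0.0889]
eef_rot: [0.998, -0.005, -0.003, -0.064]
wrist_force: [0.1, -0.4, -1.9]
opening: 0.692
t 11.32 pos [ 0.4618 -0.2782  0.0889] q [-1.14  1.16  1.11  0.77  2.27 -1.02] F [ 0.1 -0.4 -1.9] op 0.692
axes xyz
 [[ 0.992 -0.127  0.006]
 [ 0.127  0.992 -0.01 ]
 [-0.005  0.011  1.   ]]
shift cm [-0.23  0.14 -1.79]
rotvec tool [ 0.01   0.006 -0.005]
```

```bash
python3 -m jog '[[[-0.2,0.1,-0.6],[0.01,0.006,0],4.5],[[0,0,-0.5],[0,0,0],4.5],[[0,0,-0.3],[0,0,0],4.5],[[0,0,0],[0,0,0],4.5]]'; python3 - <<'E'
from h import *
delta([.4598,-.2768,.071],Ro.from_matrix(np.c_[[.991,-.132,0],[.132,.991,0],[0,0,1]]))
E
```

```text
time_s: 11.65
eef_pos: [0.4608, -0.279, 0.0762]
eef_rot: [0.998, -0.003, -0.002, -0.064]
wrist_force: [-0.2, 0.3, -1.9]
opening: 0.692
t 11.65 pos [ 0.4608 -0.279   0.0762] q [-1.14  1.19  1.1   0.76  2.26 -1.02] F [-0.2  0.3 -1.9] op 0.692
axes xyz
 [[ 0.992 -0.127  0.004]
 [ 0.127  0.992 -0.006]
 [-0.003  0.006  1.   ]]
shift cm [-0.13  0.21 -0.52]
rotvec tool [ 0.006  0.004 -0.005]
```

```bash
python3 -m jog '[[[0,0.1,-0.25],[0.006,0.004,0],4.5],[[0,0,-0.15],[0,0,0],4.5],[[0,0,-0.1],[0,0,0],4.5],[[0,0,-0.1],[0,0,0],4.5]]'; python3 - <<'E'
from h import *
delta([.4598,-.2768,.071],Ro.from_matrix(np.c_[[.991,-.132,0],[.132,.991,0],[0,0,1]]))
E
```

```text
time_s: 11.98
eef_pos: [0.461, -0.2789, 0.0724]
eef_rot: [0.998, 0.002, -0.001, -0.063]
wrist_force: [0.0, 1.0, 5.4]
opening: 0.692
t 11.98 pos [ 0.461  -0.2789  0.0724] q [-1.14  1.2   1.09  0.76  2.27 -1.02] F [0.  1.  5.4] op 0.692
axes xyz
 [[ 0.992 -0.126  0.002]
 [ 0.126  0.992  0.003]
 [-0.003 -0.003  1.   ]]
shift cm [-0.14  0.19 -0.14]
rotvec tool [-0.003  0.002 -0.006]
```

It touches the mat with about 7 N, upright to within 0.005 rad. Opening.

```bash
python3 -m jog '[[[0,0,0],[0,0,0],6.2],[[0,0,0],[0,0,0],6.6],[[0,0,0],[0,0,0],7],[[0,0,0],[0,0,0],7.6],[[0,0,0],[0,0,0],8.4],[[0,0,0],[0,0,0],8.4]]'; python3 - <<'E'
from h import *
delta(None)
c=imaging.camera("top");np.savez("top4.npz",**c);W=cloud(c);f=c["frame"].astype(int)
x=c["R"]@np.array([.455,-.322,.095])+c["t"];u,v=(c["K"]@x/x[2])[:2].astype(int);print(u,v)
m=box(u-25,u+25,v-25,v+25)&(W[...,2]>.088)&(W[...,2]<.104)&(f.min(-1)>90)&(f.max(-1)<215);p=W[m];print(m.sum(),p.mean(0).round(4),rect(p))
E
```

```text
time_s: 12.48
eef_pos: [0.4612, -0.2791, 0.0728]
eef_rot: [0.998, 0.001, -0.002, -0.063]
wrist_force: [0.3, -0.6, -0.6]
opening: 0.983
t 12.48 pos [ 0.4612 -0.2791  0.0728] q [-1.14  1.2   1.09  0.76  2.27 -1.02] F [ 0.3 -0.6 -0.6] op 0.983
axes xyz
 [[ 0.992 -0.126  0.003]
 [ 0.126  0.992  0.002]
 [-0.004 -0.002  1.   ]]
493 279
297 [ 0.4559 -0.324   0.0946] (array([ 453.9, -323.9]), array([27.5, 89.8]), 82.3)
```

```bash
python3 -m jog '[[[0,-0.8,0],[0,0,0],8.4],[[0,-1.2,0],[0,0,0],8.4],[[0,-1.8,0],[0,0,0],8.4],[[0,-2,0],[0,0,0],8.4],[[0,-2,0],[0,0,0],8.4],[[0,-2,0],[0,0,0],8.4],[[0,0,0],[0,0,0],8.4]]'; python3 - <<'E'
from h import *
delta([.46,-.41,.35])
c=imaging.camera("top");np.savez("top4.npz",**c);W=cloud(c);f=c["frame"].astype(int)
m=box(465,520,250,310)&(W[...,2]>.088)&(W[...,2]<.104)&(f.min(-1)>90);p=W[m];print(m.sum(),p.mean(0).round(4),p[:,2].std(),rect(p))
cv2.imwrite("pics/p1.png",cv2.resize(c["frame"][210:330,430:590],(800,600),interpolation=2)[:,:,::-1])
E
```

```text
time_s: 13.12
eef_pos: [0.4478, -0.3817, 0.0739]
eef_rot: [0.998, 0.001, -0.002, -0.062]
wrist_force: [-1.2, 0.9, 1.2]
opening: 0.987
t 13.12 pos [ 0.4478 -0.3817  0.0739] q [-1.2   1.34  0.77  0.8   2.43 -0.91] F [-1.2  0.9  1.2] op 0.987
axes xyz
 [[ 0.992 -0.124  0.003]
 [ 0.124  0.992  0.001]
 [-0.003 -0.001  1.   ]]
shift cm [ 1.64 -2.62 27.61]
248 [ 0.4603 -0.3256  0.0942] 0.0022125168647539398 (array([ 456.1, -324.9]), array([28.1, 57.7]), 81.2)
```

View pics/p1.png

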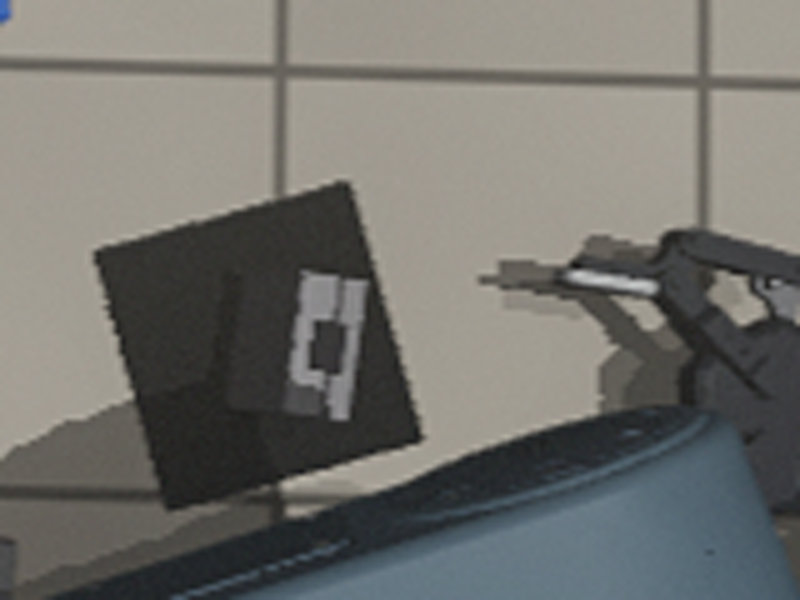

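The picture shows the case standing alone on the mat, with its top at crop (330,345), and the fingers clear at the right. It is about 3 mm off the mat centre with its top at 94 mm. Next I'll raise the arm, turn the tool down and go to the lid tab.

```bash
python3 -m jog '[[[0,-0.5,1.5],[0,0,0],8.4],[[0,-0.5,3],[0,0,0],8.4],[[0,0,4],[0,0,0],8.4],[[0,0,4],[0,0,0],8.4],[[0,0,4],[0,0,0],8.4],[[0,0,4],[0,0,0],8.4],[[0,0,4],[0,0,0],8.4],[[0,0,3],[0,0,0],8.4],[[0,0,2],[-0.1,0,0],8.4],[[0,0,1],[-0.12,0,0],8.4],[[0,0,0],[-0.12,0,0],8.4],[[0,0,0],[-0.12,0,0],8.4]]'; python3 -m jog '[[[0,0,0],[-0.12,0,0],8.4],[[0,0,0],[-0.12,0,0],8.4],[[0,0,0],[-0.12,0,0],8.4],[[0,0,0],[-0.12,0,0],8.4],[[0,0,0],[-0.12,0,0],8.4],[[0,0,0],[-0.12,0,0],8.4],[[0,0,0],[-0.12,0,0],8.4],[[0,0,0],[-0.12,0,0],8.4],[[0,0,0],[-0.12,0,0],8.4],[[0,0,0],[0,0,0],8.4]]'; python3 - <<'E'
from h import *
delta([.455,.18,.3],Ro.from_matrix(np.c_[[0,1,0],[0,0,-1],[-1,0,0]]))
E
```

```text
time_s: 14.17
eef_pos: [0.4444, -0.3837, 0.3918]
eef_rot: [0.974, -0.22, 0.018, -0.055]
wrist_force: [0.2, 0.9, 0.1]
opening: 0.984
time_s: 15.0
eef_pos: [0.4411, -0.375, 0.411]
eef_rot: [-0.703, 0.709, -0.035, 0.04]
wrist_force: [0.7, 0.8, 1.0]
opening: 0.984
t 15.0 pos [ 0.4411 -0.375   0.411 ] q [-0.91  0.1   1.29 -0.    1.74 -0.8 ] F [0.7 0.8 1. ] op 0.984
axes xyz
 [[ 0.994 -0.106  0.006]
 [ 0.006 -0.008 -1.   ]
 [ 0.106  0.994 -0.007]]
shift cm [-4.59 10.68 55.41]
rotvec tool [ 1.100e-02 -1.677e+00 -1.000e-03]
```

```bash
python3 -m jog '[[[-0.3,0,4],[0,0,0],8.4],[[-0.3,0,4],[0,0,0],8.4],[[-0.4,0,4],[0,0,0],8.4],[[-0.4,0,4],[0,0,0],8.4],[[-0.4,0,4],[0,0,0],8.4],[[-0.4,0,4],[0,0,0],8.4],[[-0.4,0,4],[0,0,0],8.4],[[-0.4,0,4],[0,0,0],8.4],[[-0.4,0,4],[0,0,0],8.4],[[-0.4,0,4],[0,0,0],8.4],[[-0.4,0,4],[0,0,0],8.4],[[0,0,0],[0,-0.12,0],8.4]]'; python3 -m jog '[[[0,0,0],[0,-0.12,0],6],[[0,0,0],[0,-0.12,0],6],[[0,0,0],[0,-0.12,0],6],[[0,0,0],[0,-0.12,0],6],[[0,0,0],[0,-0.12,0],6],[[0,0,0],[0,-0.12,0],6],[[0,0,0],[0,-0.12,0],6],[[0,0,0],[0,-0.12,0],6],[[0,0,0],[0,-0.12,0],6],[[0,0,0],[0,-0.12,0],6],[[0,0,0],[0,-0.12,0],6],[[0,0,0],[0,-0.12,0],6]]';python3 - <<'E'
from h import *
delta([.455,.182,.2],Ro.from_matrix(np.c_[[0,1,0],[0,0,-1],[-1,0,0]]))
E
```

```text
time_s: 16.0
eef_pos: [0.4343, 0.0851, 0.4104]
eef_rot: [0.714, -0.7, -0.0, 0.003]
wrist_force: [-0.9, -0.4, 0.3]
opening: 0.979
time_s: 17.0
eef_pos: [0.421, 0.0956, 0.4094]
eef_rot: [0.533, -0.499, -0.486, 0.48]
wrist_force: [-0.3, -0.1, 0.5]
opening: 0.7
t 17.0 pos [0.421  0.0956 0.4094] q [-0.08 -0.23  1.6   0.04  1.8  -1.58] F [-0.3 -0.1  0.5] op 0.7
axes xyz
 [[ 0.066  0.997  0.038]
 [-0.027  0.04  -0.999]
 [-0.997  0.065  0.029]]
shift cm [ 8.04 21.17 -3.44]
rotvec tool [-0.028 -0.066  0.039]
```

```bash
python3 -m jog '[[[3.9,0,-1.2],[-0.028,-0.066,0.039],6],[[3.9,0,-1.2],[0,0,0],6],[[0.3,3.5,-1.2],[0,0,0],6],[[0,3.9,0],[0,0,0],6],[[0,3.9,0],[0,0,0],6],[[0,3.9,0],[0,0,0],6],[[0,2.5,0],[0,0,0],6],[[0,1.5,0],[0,0,0],6],[[0,0,0],[0,0,0],6]]';python3 - <<'E'
from h import *
delta([.456,.182,.054],Ro.from_matrix(np.c_[[0,1,0],[0,0,-1],[-1,0,0]]))
E
```

```text
time_s: 17.75
eef_pos: [0.4547, 0.1769, 0.2123]
eef_rot: [0.507, -0.496, -0.499, 0.499]
wrist_force: [-0.1, 0.1, -0.4]
opening: 0.703
t 17.75 pos [0.4547 0.1769 0.2123] q [ 0.12 -0.02  1.8   0.01  1.37 -1.45] F [-0.1  0.1 -0.4] op 0.703
axes xyz
 [[ 0.005  1.     0.011]
 [-0.01   0.011 -1.   ]
 [-1.     0.005  0.01 ]]
shift cm [ 0.34 15.83 -0.3 ]
rotvec tool [-0.01  -0.005  0.011]
```

```bash
python3 -m jog '[[[0.3,2,-0.3],[-0.01,-0.005,0.011],6],[[0,3,0],[0,0,0],6],[[0,3,0],[0,0,0],6],[[0,2.5,0],[0,0,0],6],[[0,2,0],[0,0,0],6],[[0,1,0],[0,0,0],6],[[0,0.5,0],[0,0,0],6],[[0,0,0],[0,0,0],6]]';python3 - <<'E'
from h import *
delta([.456,.182,.054],Ro.from_matrix(np.c_[[0,1,0],[0,0,-1],[-1,0,0]]))
E
```

```text
time_s: 18.42
eef_pos: [0.4595, 0.1817, 0.0758]
eef_rot: [0.503, -0.5, -0.501, 0.496]
wrist_force: [-0.2, -0.3, -0.7]
opening: 0.705
t 18.42 pos [0.4595 0.1817 0.0758] q [ 0.13  0.16  1.92  0.01  1.07 -1.44] F [-0.2 -0.3 -0.7] op 0.705
axes xyz
 [[ 0.006  1.     0.007]
 [ 0.002  0.007 -1.   ]
 [-1.     0.006 -0.002]]
shift cm [0.02 2.18 0.36]
rotvec tool [ 0.002 -0.006  0.007]
```

```bash
python3 -m jog '[[[0,1.2,0.3],[0,0,0.007],6],[[0,0.7,0],[0,0,0],6],[[0,0.3,0],[0,0,0],6],[[0,0,0],[0,0,0],4.5],[[0,0,0],[0,0,0],3.5],[[0,0,0],[0,0,0],2],[[0,0,0],[0,0,0],1.5],[[0,0,0],[0,0,0],1.5],[[0,0,0],[0,0,0],1.5]]';python3 - <<'E'
from h import *
delta([.456,.182,.054])
s=imaging.camera("side");cv2.imwrite("pics/t1.png",cv2.resize(s["frame"][150:270,220:380],(800,600),interpolation=2)[:,:,::-1])
E
```

```text
time_s: 19.17
eef_pos: [0.46, 0.1847, 0.0575]
eef_rot: [-0.499, 0.502, 0.502, -0.496]
wrist_force: [0.4, 1.0, -3.8]
opening: 0.332
t 19.17 pos [0.46   0.1847 0.0575] q [ 0.14  0.19  1.93  0.    1.02 -1.43] F [ 0.4  1.  -3.8] op 0.332
axes xyz
 [[ 0.004  1.     0.004]
 [ 0.01   0.004 -1.   ]
 [-1.     0.004 -0.01 ]]
shift cm [-0.27  0.35  0.41]
```

View pics/t1.png

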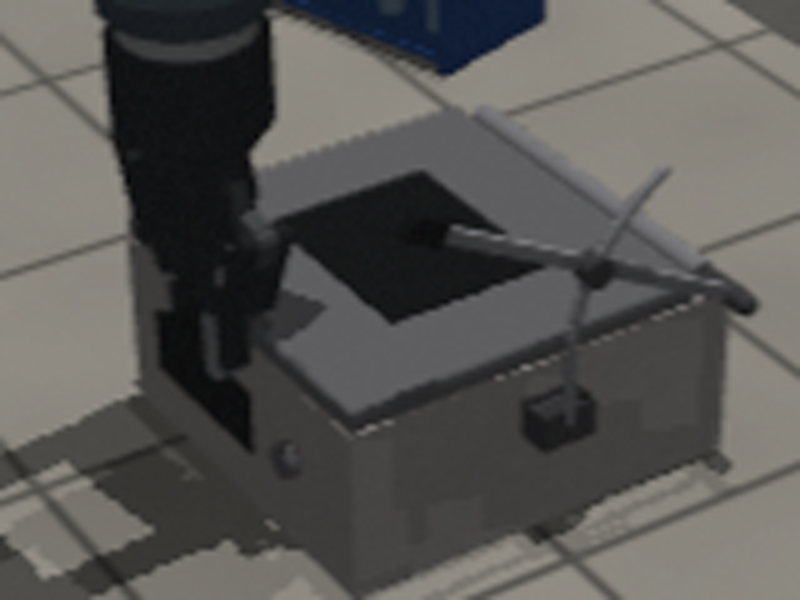

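The opening reads 28 mm, so the tab is gripped. In the picture the gripper is at the front tab (crop 220,330) with the pointer clear of it. Lift along the arc.

```bash
python3 -m jog '[[[0,-0.6,0],[0,0,0],1.5],[[0,-1,0],[0,0,0],1.5],[[0,-1.1,-0.1],[0,0,0],1.5],[[0,-1.1,-0.2],[0,0,0],1.5],[[0,-1.1,-0.2],[0,0,0],1.5],[[0,-1.1,-0.25],[0,0,0],1.5],[[0,0,0],[0,0,0],1.5]]';cat > lid.py <<'E'
from h import *
delta([.460+.0293,.182,.0575+.1103],Ro.from_matrix(np.c_[[0,1,0],[0,0,-1],[-1,0,0]]))
W=cloud(imaging.camera("top"))
m=(W[...,0]>.49)&(W[...,0]<.64)&(((W[...,1]>.09)&(W[...,1]<.13))|((W[...,1]>.235)&(W[...,1]<.28)))&(W[...,2]>.1)&(W[...,2]<.26)
p=W[m];x,z=p[:,0],p[:,2]
for _ in range(4): 
    k=np.polyfit(x,z,1);r=abs(z-np.polyval(k,x));g=r<max(.004,2*np.median(r));x,z=x[g],z[g]
print("lid",len(x),np.arctan(-k[0]).round(3))
for n,V in(("top",W),("side",cloud(imaging.camera("side")))):
    m=(abs(V[...,1]-.07)<.009)&(V[...,0]>.49)&(V[...,0]<.58)&(V[...,2]>.15)&(V[...,2]<.23);p=V[m]
    if len(p)>20: print("ptr",n,len(p),np.arctan(-np.polyfit(p[:,0],p[:,2],1)[0]).round(3),np.median(np.arctan2(p[:,2]-.104,.678-p[:,0])).round(3))
E
python3 lid.py
```

```text
time_s: 19.8
eef_pos: [0.4679, 0.185, 0.119]
eef_rot: [-0.499, 0.501, 0.503, -0.496]
wrist_force: [2.7, 1.0, -9.1]
opening: 0.339
t 19.8 pos [0.4679 0.185  0.119 ] q [ 0.14  0.11  1.87  0.    1.15 -1.43] F [ 2.7  1.  -9.1] op 0.339
axes xyz
 [[ 0.002  1.     0.006]
 [ 0.01   0.006 -1.   ]
 [-1.     0.002 -0.01 ]]
shift cm [-0.27 -4.86 -2.19]
rotvec tool [ 0.01  -0.002  0.006]
lid 2492 0.279
ptr top 142 0.44 0.534
ptr side 154 0.466 0.517
```

```bash
python3 -m jog '[[[0,-1,-0.3],[0,0,0],1.5],[[0,-1,-0.35],[0,0,0],1.5],[[0,-1,-0.4],[0,0,0],1.5],[[0,-0.8,-0.4],[0,0,0],1.5],[[0,-0.3,-0.2],[0,0,0],1.5],[[0,0,0],[0,0,0],1.5]]';python3 lid.py
```

```text
time_s: 20.4
eef_pos: [0.4775, 0.1852, 0.1509]
eef_rot: [0.503, -0.497, -0.5, 0.499]
wrist_force: [5.2, 1.1, -12.2]
opening: 0.34
t 20.4 pos [0.4775 0.1852 0.1509] q [ 0.13  0.1   1.81  0.01  1.24 -1.44] F [  5.2   1.1 -12.2] op 0.34
axes xyz
 [[ 0.001  1.     0.007]
 [-0.006  0.007 -1.   ]
 [-1.     0.001  0.006]]
shift cm [-0.31 -1.7  -1.17]
rotvec tool [-0.006 -0.001  0.007]
lid 2271 0.428
ptr top 136 0.504 0.535
ptr side 160 0.482 0.516
```

```bash
python3 -m jog '[[[0,-0.7,-0.35],[0,0,0],1.5],[[0,-0.7,-0.35],[0,0,0],1.5],[[0,-0.5,-0.3],[0,0,0],1.5],[[0,0,0],[0,0,0],1.5],[[0,0,0],[0,0,0],1.5]]';python3 lid.py; python3 - <<'E'
from h import *
s=imaging.camera("side")["frame"];t=imaging.camera("top")["frame"]
cv2.imwrite("pics/l1.png",np.hstack([cv2.resize(s[130:270,220:380],(457,400),interpolation=2),cv2.resize(t[130:330,190:360],(340,400),interpolation=2)])[:,:,::-1])
E
```

```text
time_s: 20.92
eef_pos: [0.4848, 0.1854, 0.1677]
eef_rot: [0.506, -0.495, -0.498, 0.501]
wrist_force: [1.4, 1.5, -11.9]
opening: 0.339
t 20.92 pos [0.4848 0.1854 0.1677] q [ 0.13  0.1   1.77  0.01  1.28 -1.44] F [  1.4   1.5 -11.9] op 0.339
axes xyz
 [[ 0.001  1.     0.007]
 [-0.014  0.007 -1.   ]
 [-1.     0.001  0.014]]
shift cm [-0.34 -0.02 -0.45]
rotvec tool [-0.014 -0.001  0.007]
lid 2009 0.513
ptr top 139 0.513 0.535
ptr side 158 0.499 0.519
```

View pics/l1.png

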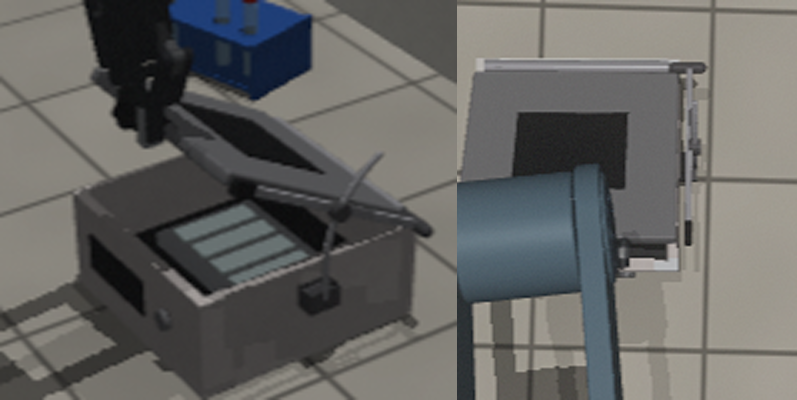

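The lid edge runs along the pointer in the side view (crop 230–430, 185–230), and the tab is held. Hold for half a second, check everything once more and hand in.

```bash
python3 -m jog '[[[0,0,0],[0,0,0],1.5],[[0,0,0],[0,0,0],1.5],[[0,0,0],[0,0,0],1.5],[[0,0,0],[0,0,0],1.5],[[0,0,0],[0,0,0],1.5],[[0,0,0],[0,0,0],1.5]]';python3 lid.py; python3 - <<'E'
from h import *
c=imaging.camera("top");W=cloud(c);f=c["frame"]
m=box(465,525,250,310)&(W[...,2]>.086);p=W[m];print("case",rect(p),np.median(p[:,2]))
for n,b in dict(jar=(380,408,118,150),bot=(460,488,148,175),beak=(95,138,300,340)).items():
    p=W[box(*b)&(W[...,2]>.02)];print(n,np.nanmean(p,0).round(3))
E
```

```text
time_s: 21.62
eef_pos: [0.4845, 0.1854, 0.1672]
eef_rot: [0.506, -0.495, -0.498, 0.501]
wrist_force: [1.2, 2.6, -10.7]
opening: 0.341
t 21.62 pos [0.4845 0.1854 0.1672] q [ 0.13  0.1   1.77  0.01  1.28 -1.44] F [  1.2   2.6 -10.7] op 0.341
axes xyz
 [[ 0.001  1.     0.007]
 [-0.013  0.007 -1.   ]
 [-1.     0.001  0.013]]
shift cm [-0.34 -0.06 -0.48]
rotvec tool [-0.013 -0.001  0.007]
lid 2019 0.511
ptr top 139 0.511 0.531
ptr side 157 0.498 0.52
case (array([ 456.1, -324.7]), array([29.6, 59.7]), 81.8) 0.0942876493821439
jar [ 0.765 -0.115  0.054]
bot [ 0.709 -0.292  0.048]
beak [0.349 0.468 0.054]
```

```bash
python3 -c "
from bench import ctrl
print(ctrl.hand_in())"
```

```text
the job is handed in; nothing more can be done
None
```

The case is standing on the mat, and the arm is holding the lid in line with the pointer. I handed the job in at about 22 s; no verdict was reported.

- **Case:** the small grey slide case stands released on one of its short thin edges. It is about 3 mm from the mat centre, with its top at 94 mm.
- **Lid:** the gripper lifted it by the front tab and still holds it. The lid measured 0.511 rad against 0.50 to 0.53 rad for the pointer, depending on the camera and fit. The limit is 0.09 rad. The lid was steady over the last half second, and the wrist force was about 11 N.
- **Surroundings:** the jar, bottle and beaker measured within about 1 mm of where they started, and I saw no shift in the pointer.

**What went wrong:** my first two grasps closed on top of the case. The reported tool tip sits about 30 mm beyond the real fingertips, which disagrees with the description. I confirmed this from camera depth and contact force and allowed for it afterwards. The case itself was not noticeably moved by those attempts.

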